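Sort overhauled machine parts into their marked dishes

TASK

Sort the four cleaned steel parts (big ring, small ring, hexagon nut, link bar) into the white dishes: each dish has the silhouette of one part painted on its floor. Set each part down flat, the same way up as it lies now, centred on its own silhouette, and lay the link bar along the direction of its silhouette.

Things in the scene. Friction and masses are not known exactly. Their poses are not given: they have to be found in the camera images.
- big_ring: Big plain bright-steel ring (collar), lying flat: outside diameter 56, bore 30, height 25 mm. (Among the parts and dishes stand small shop items up to about 50 mm high; nothing there is taller.) About 0.33 kg. Loose. Origin: centre of its underside; z up.
- small_ring: Small plain bright-steel ring (collar), lying flat: outside diameter 34, bore 18, height 25 mm. About 0.13 kg. Loose. Origin: centre of its underside; z up.
- hex_nut: Large bright-steel hexagon nut, lying flat: 46 mm across flats, 53 across corners, height 25 mm, dark round disc (27 mm) in the top where the bore is (it is solid to the touch). Two of its flats face its own +y and -y. About 0.25 kg. Loose. Origin: centre of its underside; z up.
- link_bar: Bright-steel link bar, lying flat: 90 mm long along its own x, height 25 mm; a straight middle 20 mm wide (about 38 mm of it free) between two round eyes 30 mm wide centred 30 mm either side of the middle, each with a dark disc on top. About 0.3 kg. Loose. Origin: centre of its underside; z up.
- dish_big_ring: Fixed round white steel parts dish, 124 mm across the rim, about 114 mm clear inside, rim 12 mm high, floor 4 mm above the table. Painted in black at the centre of its floor: the silhouette of a big ring (56 mm outside, 30 inside). Origin: centre of its underside, right under the middle of the silhouette; z up.
- dish_small_ring: Fixed round white steel parts dish, 124 mm across the rim, about 114 mm clear inside, rim 12 mm high, floor 4 mm above the table. Painted in black at the centre of its floor: the silhouette of a small ring (34 mm outside, 18 inside). Origin: centre of its underside, right under the middle of the silhouette; z up.
- dish_hex_nut: Fixed round white steel parts dish, 124 mm across the rim, about 114 mm clear inside, rim 12 mm high, floor 4 mm above the table. Painted in black at the centre of its floor: the silhouette of a hexagon with a round hole (46 mm across flats). Origin: centre of its underside, right under the middle of the silhouette; z up.
- dish_link_bar: Fixed round white steel parts dish, 124 mm across the rim, about 114 mm clear inside, rim 12 mm high, floor 4 mm above the table. Painted in black at the centre of its floor: the silhouette of the link bar (90 mm long, two eyes); its long direction is the dish's own x axis. Origin: centre of its underside, right under the middle of the silhouette; z up.
Mind the look-alikes: they are no part of the job. What is shaped like the small_ring but blue is not meant. Leave any purple look-alike of the hex_nut alone.

How it is judged:
By the outcome, as a careful person would: the job done as asked, in the order asked, and still so for the second after the job is handed in, with the robot touching nothing.
It also fails if it takes over 109 s, if anything falls off the work surface, if the arm or the gripper's body presses on something with over 40 N, if the wrist force passes 120 N, or if a joint passes its speed limit or range.

ROBOT

A 6-joint arm with a two-finger parallel gripper is mounted at the origin on the work surface. World frame = base frame: x ahead of the robot, y to its left, z up, the work surface at z = 0. Lengths are in mm, angles in rad, forces in N, time in s.
With the tool pointing down it reaches from about 300 to 775 mm from the base axis. Payload 14.6 kg.
Tool frame: the origin (TCP) lies on the centre line of the jaws, within the pads' length; the fingertips stand 19 mm ahead of it and the grasp point (between the pads) is the TCP (bot.tip_reach is the distance from the TCP to the fingertips, in mm); z points along the fingers, y is the line along which they close (so a half turn about z gives the same grasp; the last joint's range is limited). The gripper opens to 85 mm and grips with 20 to 120 N. Pads are 22 mm wide; open, the fingers measure 114 mm over their backs; the gripper's body (76 mm by 85 mm) begins 54 mm behind the grasp point. The pads swing forward as they close: fully open they stand 13 mm farther back than shut.
Start: joints at [-1.402, 0.3, 1.521, -0, 1.321, -0.067], TCP at [128.485, -534.772, 250.281] pointing down, gripper open.
Joint ranges: [-3.03, 3.03], [-0.79, 2.21], [0.23, 2.52], [-1.04, 4.18], [0, 3.07], [-2.55, 2.55]. Speed limits (rad/s): [2.22, 2.22, 2.57, 3.14, 3.14, 3.14].

INTERFACE

Orientations are given as a unit quaternion [w, x, y, z].
In Python, from rig import bot gives the robot as it stands. Calls block until the motion is done:
- bot.move_to(position, orientation): joint-space move of the TCP to a pose.
- bot.servo_line(position, attitude=None, speed=150, until_force=None): straight line of the TCP; attitude=None keeps the orientation; speed is the mean speed in mm/s. With until_force (N) it stops when the force on the tool has changed by that much, and returns True; else False.
- bot.move_joints(angles): joint-space move.
- bot.move_gripper(opening, grip_force=None): finger opening in mm; grip_force is the grip in N (None keeps the last); returns when the fingers have stopped.
- bot.dwell(seconds).
- bot.ik(position, orientation): joint angles nearest the present ones, or None.
- bot.read_state(): the state.
- bot.read_camera(name): name is "side" or "top" or "wrist"; returns a dict with "image" (400x640x3 uint8, blue, green, red), "depth" (400x640 float32, mm along the optical axis (not along the pixel's ray), 0 where there is no reading), "fovy" (degrees; the focal length in pixels is half the picture's height over the tangent of half this angle, whatever the lens; pixels are square), "cx", "cy" (the principal point, pixels), "k1" (the pictures are not rectified: a ray, as slopes to the right and down, at radius r is drawn at 1 + k1 r^2 times it, then the intrinsics apply), "eye" and "attitude" of the camera in the world; the wrist camera has in their place "mount" (4x4, takes a point from camera to tool coordinates, whose origin is the TCP and whose axes are the flange's). Camera axes: x right, y down, z forward; pixel columns grow to the right and rows downward; lengths in mm; the calibration is good to about 2 mm. A picture is of the moment at which its call begins: read the wrist's pose just before it.
A pose or a line that the arm cannot do raises bot.MotionError and nothing moves.
- bot.finish_job(): hands the job in; it is judged then, once.
The state is a dict: "clock": time; "joint_positions": joint angles; "qvel": joint speeds; "effort": joint torques, N m; "ee_pos": TCP position; "tool_rot": TCP orientation; "ft_force": force on the tool from outside, world axes, zero at the start; "moment": the same for the moment, N m; "grip_width": finger opening in mm; "grip_force": force on a finger pad.
Only numpy, scipy, OpenCV 4.12 (cv2) and the standard library are available. Lean on these libraries where they do the work, as an engineer would, in place of code of your own. Each camera call takes 0.05 s, during which the arm holds its last target. There are 200 camera calls.

## Working session

There is one attempt and no reset: what is moved stays moved. The work goes in short steps, each a Python script; the robot and the scene stay as the last script left them, time stands still between calls to the robot, and variables do not carry over. Pictures are saved under pics/ and viewed, at most 14 in all, crops included, and the job is handed in when it is done.

```bash
mkdir -p pics; ls; cat > h.py <<'E'
import numpy as np, cv2
from rig import bot
from scipy.spatial.transform import Rotation as R
def rot(q): return R.from_quat([q[1],q[2],q[3],q[0]]).as_matrix()
def cam(name):
    s=bot.read_state(); c=bot.read_camera(name)
    f=200/np.tan(np.radians(c["fovy"])/2)
    if "mount" in c:
        T=np.eye(4);T[:3,:3]=rot(s["tool_rot"]);T[:3,3]=s["ee_pos"];T=T@np.array(c["mount"])
        c["Rw"],c["e"]=T[:3,:3],T[:3,3]
    else:
        a=np.array(c["attitude"]); c["Rw"]=a if a.ndim==2 else rot(a); c["e"]=np.array(c["eye"])
    c["f"]=f; return c
def ray(c,uv):
    p=(np.atleast_2d(uv).astype(float)-[c["cx"],c["cy"]])/c["f"]; q=p.copy()
    for _ in range(20): q=p/(1+c["k1"]*(q**2).sum(1,keepdims=True))
    return np.c_[q,np.ones(len(q))]
def plane(c,uv,z):
    d=ray(c,uv)@c["Rw"].T
    return c["e"]+d*((z-c["e"][2])/d[:,2:])
def depthpt(c,uv):
    uv=np.atleast_2d(uv); d=c["depth"][uv[:,1].astype(int),uv[:,0].astype(int)]
    return c["e"]+(ray(c,uv)*d[:,None])@c["Rw"].T
E
python3 - <<'E'
from h import *
for n in("top","side"):
    c=cam(n); cv2.imwrite(f"pics/{n}0.png",c["image"]); print(n,c["e"],c["Rw"].round(3).tolist(),c["fovy"],c["cx"],c["cy"],c["k1"])
    np.savez(f"{n}.npz",**{k:c[k] for k in("image","depth","f","cx","cy","k1","Rw","e")})
E
```

```text
pics
top [418.57644811  -2.61454183 835.20983836] [[-0.003, -0.987, 0.158], [-1.0, 0.003, 0.001], [-0.001, -0.158, -0.987]] 56.44638618825018 326.15831604278645 197.90434959480285 -0.09056004842961099
side [ 200.01633811 -543.93929694  571.48609074] [[0.845, -0.349, 0.405], [-0.535, -0.543, 0.647], [-0.006, -0.764, -0.645]] 49.14985842287109 328.99151394952577 203.48409589620454 0.02722607184405621
```

View pics/top0.png

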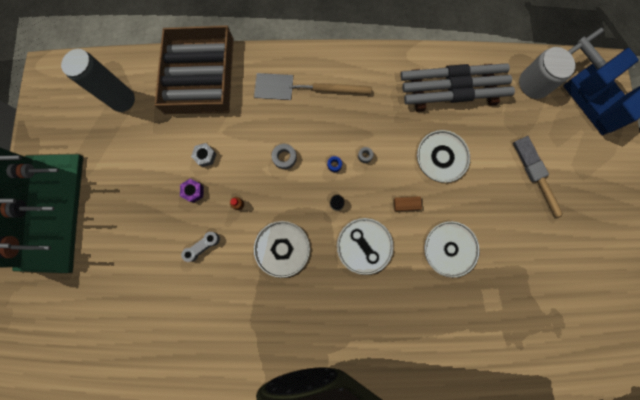

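View pics/side0.png

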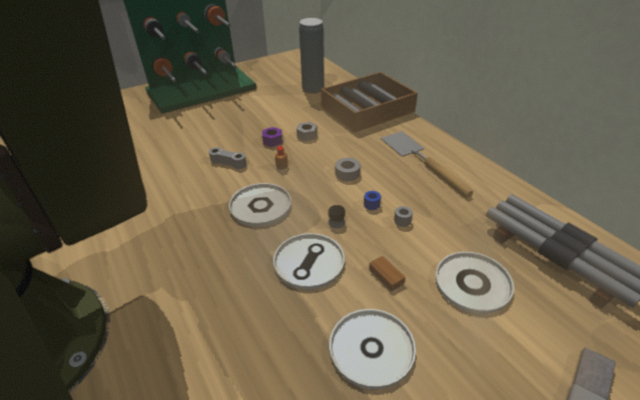

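The top view shows these things:
- **Steel parts:** hex nut at (204,155), big ring at (285,156), small ring at (366,156) and link bar at (201,246).
- **Look-alikes:** purple nut at (191,190) and blue ring at (335,164).
- **Dishes:** hexagon (282,249), bar (365,246), and two rings at (443,157) and (451,249).
- **Clutter:** red (236,202), black (337,202) and brown (408,204).

The side view agrees. Next I'll measure them and check one enlarged crop.

```bash
cat > m.py <<'E'
from h import *
c=dict(np.load("top.npz")); im=c["image"]; hsv=cv2.cvtColor(im,cv2.COLOR_BGR2HSV)
cv2.imwrite("pics/crop0.png",cv2.resize(im[130:285,165:490],(800,382),interpolation=cv2.INTER_CUBIC))
# white dishes: 
w=((hsv[...,1]<45)&(hsv[...,2]>150)).astype(np.uint8); w[:, :240]=0;w[:120]=0
for k in cv2.findContours(w,cv2.RETR_EXTERNAL,cv2.CHAIN_APPROX_NONE)[0]:
    if cv2.contourArea(k)<800: continue
    (u,v),r=cv2.minEnclosingCircle(k)
    m=np.zeros_like(w); cv2.circle(m,(int(u),int(v)),int(r*.8),1,-1)
    d=((hsv[...,2]<100)&(m>0)).astype(np.uint8)
    cs=cv2.findContours(d,cv2.RETR_EXTERNAL,cv2.CHAIN_APPROX_NONE)[0]; q=max(cs,key=cv2.contourArea)[:,0]
    p=plane(c,q,4)[:,:2]; (cx,cy),s,a=cv2.minAreaRect(p.astype(np.float32))
    e=plane(c,k[:,0],12)[:,:2]; print("dish",(int(u),int(v)),"sil",np.round([cx,cy,*s,a],1),"rim",np.round(cv2.minEnclosingCircle(e.astype(np.float32))[0],1))
for n,(u,v) in dict(hex=(204,155),big=(285,156),small=(366,156),bar=(201,246),blue=(335,164),purple=(191,190)).items():
    t=hsv[v-22:v+23,u-26:u+27]; g=((t[...,1]<60)).astype(np.uint8) if n not in("blue","purple") else ((t[...,0]>105)&(t[...,1]>90)).astype(np.uint8)
    cs=cv2.findContours(g,cv2.RETR_EXTERNAL,cv2.CHAIN_APPROX_NONE)[0]; q=max(cs,key=cv2.contourArea)[:,0]+[u-26,v-22]
    (cx,cy),s,a=cv2.minAreaRect(plane(c,q,25)[:,:2].astype(np.float32)); d=depthpt(c,q.mean(0))
    print(n,np.round([cx,cy,*s,a],1),"depth z",d.round(1))
E
python3 m.py; python3 -c "
from h import *
c=bot.read_camera('wrist');print(c['fovy'],np.round(c['mount'],3),c['k1']);s=bot.read_state();print(s['clock'],s['tool_rot'])"
```

```text
dish (450, 249) sil [ 436.3 -280.3   31.6   30.9   24.8] rim [ 435.1 -277.1]
dish (281, 249) sil [437.9  97.3  45.9  49.1  63.7] rim [436.3  96.3]
dish (364, 246) sil [443.7 -86.5  86.8  27.8  35.6] rim [443.5 -86.2]
dish (442, 157) sil [ 649.3 -271.9   54.    52.2   43.1] rim [ 646.  -269.1]
hex [648.8 277.1  58.1  46.4  46.2] depth z [[648.5 276.7  26.7]]
big [644.3  93.9  56.1  52.    0.7] depth z [[652.6  96.9  -3.8]]
small [647.4 -90.1  32.2  34.5  63. ] depth z [[654.  -92.4   0.7]]
bar [441.8 274.8  33.5  91.6  36.8] depth z [[441.6 275.5  22.5]]
blue [625.3 -20.7  29.1  32.2  89.8] depth z [[632.8 -21.1  -1.1]]
purple [566.5 300.5  55.6  44.7  67.1] depth z [[566.3 300.2  25.5]]
59.59581659396812 [[-1.00000e-03 -9.48000e-01 -3.20000e-01  8.26670e+01]
 [ 1.00000e+00 -1.00000e-03 -1.00000e-03 -1.69000e-01]
 [ 0.00000e+00 -3.20000e-01  9.48000e-01 -1.23081e+02]
 [ 0.00000e+00  0.00000e+00  0.00000e+00  1.00000e+00]] -0.008942823840786708
0.15 [-4.28594244e-04  9.93054747e-01  1.17652389e-01 -1.95164039e-05]
```

View pics/crop0.png

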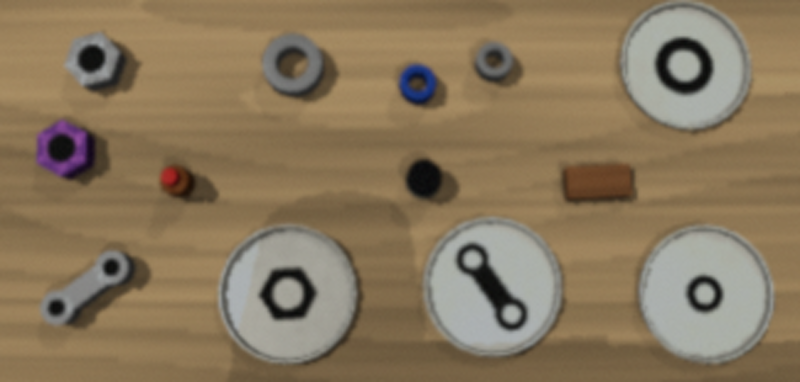

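The sizes match: the silhouettes read 54, 31, 46x49 and 87x28 mm, and the part tops come out at about 25 mm. The small ring is the grey one at (366,156), measuring 34 mm. The blue one at (335,164) is excluded. The nut is the grey one at (204,155), not the purple one at (191,190). Next, wrist looks from directly above each dish, with a half-turn pair on the first to calibrate the camera mount.

```bash
cat > w.py <<'E'
from h import *
import json,os
def q(phi): a=np.radians(phi)/2; return [0,float(np.cos(a)),float(np.sin(a)),0]
def az(p): return np.degrees(np.arctan2(p[1],p[0]))
E0=np.array(json.load(open("e.json"))) if os.path.exists("e.json") else np.zeros(2)  # camera error, tool axes
def ax(phi): a=np.radians(phi); return np.array([[np.cos(a),np.sin(a)],[np.sin(a),-np.cos(a)]]).T
def look(p,phi,kind,name,z=160,move=True):
    "kind sil/part: camera straight above p; returns centre, sizes(short,long), angle of long side"
    if move: bot.move_to([*(np.array(p)-82.7*ax(phi)[:,0]),z],q(phi)); bot.dwell(.15)
    c=cam("wrist"); im=c["image"]; hsv=cv2.cvtColor(im,cv2.COLOR_BGR2HSV)
    zz=4 if kind=="sil" else 25
    x=(np.array([*p,zz])-c["e"])@c["Rw"]; u,v=c["f"]*x[:2]/x[2]+[c["cx"],c["cy"]]
    m=(hsv[...,2]<100) if kind=="sil" else (hsv[...,1]<70)
    disc=np.zeros(m.shape,np.uint8); cv2.circle(disc,(int(u),int(v)),int((48 if kind=="sil" else 62)*c["f"]/x[2]),1,-1)
    m=cv2.morphologyEx((m&(disc>0)).astype(np.uint8),cv2.MORPH_OPEN,np.ones((3,3),np.uint8))
    k=max(cv2.findContours(m,cv2.RETR_EXTERNAL,cv2.CHAIN_APPROX_NONE)[0],key=cv2.contourArea)
    w=plane(c,k[:,0],zz)[:,:2]; o=w.mean(0); (cx,cy),(a,b),t=cv2.minAreaRect((w-o).astype(np.float32))
    if a<b: a,b,t=b,a,t+90
    M=cv2.moments((w-o).astype(np.float32)); g=np.array([M["m10"],M["m01"]])/M["m00"]+o
    cor=ax(phi)@E0
    out=im.copy(); cv2.drawContours(out,[k],-1,(0,255,0),1); cv2.imwrite(f"pics/{name}.png",out)
    t=(t+90)%180-90
    r=dict(c=(g-cor).tolist(),rect=(np.array([cx,cy])+o-cor).tolist(),size=[b,a],ang=t); print(name,np.round(r["c"],1),np.round(r["rect"],1),np.round([b,a,t],1),"t",round(bot.read_state()["clock"],1)); return r
E
python3 - <<'E'
from w import *
print(bot.tip_reach)
D={}
p=(436.3,-280); A=az(p)
r1=look(p,A,"sil","d_small"); r2=look(p,A+180,"sil","d_small2")
e=ax(A).T@(np.array(r1["c"])-r2["c"])/2; print("e",e); json.dump(e.tolist(),open("e.json","w"))
D["small"]=((np.array(r1["c"])+r2["c"])/2).tolist()
import w; w.E0=e
for n,p in dict(big=(648,-271),bar=(443.6,-86.3),hex=(437.5,97)).items():
    r=look(p,az(p),"sil","d_"+n); D[n]=r["c"]; D[n+"_ang"]=r["ang"]
json.dump(D,open("D.json","w")); 
p=(441.8,274.8); P=look(p,126.8,"part","p_bar"); json.dump(P,open("pbar.json","w"))
a=[cv2.resize(cv2.imread(f"pics/{n}.png"),(400,250)) for n in("d_small","d_big","d_bar","p_bar")]
cv2.imwrite("pics/mos1.png",np.vstack([np.hstack(a[:2]),np.hstack(a[2:])]))
E
```

```text
19.0
d_small [ 436.7 -279.9] [ 436.4 -279.9] [ 32.   32.4 -32.8] t 1.8
d_small2 [ 436.5 -279.8] [ 436.4 -279.8] [31.6 31.9 57.2] t 4.6
e [0.08070215 0.00209805]
d_big [ 650.1 -271.9] [ 649.9 -271.9] [53.6 54.5 67.3] t 7.5
d_bar [444.8 -85.5] [444.9 -85.6] [28.5 88.2 34.7] t 8.7
d_hex [439.   98.1] [439.   98.1] [ 45.   50.8 -86.4] t 9.6
p_bar [443.5 277.7] [443.3 277.8] [ 30.6  89.8 -53.4] t 11.3
```

View pics/mos1.png

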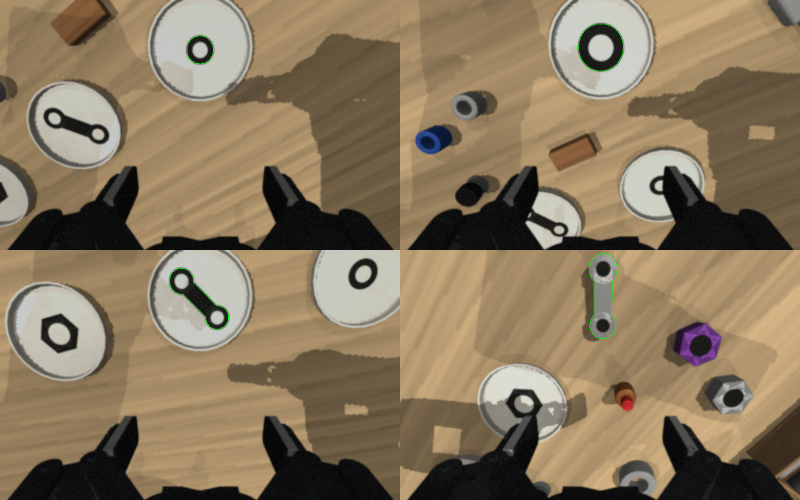

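Dish silhouettes are outlined cleanly and the mount error is about 0. The bottom-right panel (wrist view scaled down) shows the bar at (602,297), with a purple nut at (697,343) and a grey nut at (730,397). Picking the bar.

```bash
cat > pp.py <<'E'
from w import *
def st(t):
    s=bot.read_state(); print(t,"t",round(s["clock"],1),"w",round(s["grip_width"],1),"gf",round(s["grip_force"],1),"F",np.round(s["ft_force"],1),"p",np.round(s["ee_pos"],1))
def pick(p,phi,width,zg,f=60):
    bot.move_gripper(width+20)
    bot.move_to([*p,90],q(phi)); print("hit",bot.servo_line([*p,zg],until_force=10)); st("down")
    bot.move_gripper(width-6,f); st("grip"); bot.servo_line([*p,130]); st("up")
def place(p,phi,width,zg):
    bot.move_to([*p,130],q(phi)); bot.servo_line([*p,zg+9]); 
    print("hit",bot.servo_line([*p,zg+2.5],speed=20,until_force=6)); st("set")
    bot.move_gripper(width+16); bot.servo_line([*p,110]); st("off")
E
python3 - <<'E'
from pp import *
D=json.load(open("D.json")); P=json.load(open("pbar.json"))
pick(P["c"],P["ang"]+180,20,23)
E
```

```text
hit False
down t 13.0 w 40.0 gf 0.0 F [0.4 0.3 0.5] p [444.2 277.7  23.9]
grip t 13.3 w 18.6 gf 59.8 F [-0.5 -1.6  6.9] p [444.3 278.   24.4]
up t 14.2 w 19.0 gf 58.7 F [-0.4 -0.1 -2.6] p [443.  277.5 129.1]
```

```bash
python3 - <<'E'
from pp import *
D=json.load(open("D.json"))
place(D["bar"],D["bar_ang"],20,25)
p=(645.6,94.5); P=look(p,az(p),"part","p_big"); json.dump(P,open("pbig.json","w"))
p=(649,278.5); P=look(p,az(p),"part","p_hex"); json.dump(P,open("phex.json","w"))
p=(648.5,-90.5); P=look(p,az(p),"part","p_small"); json.dump(P,open("psmall.json","w"))
p=D["bar"]; look(p,az(p),"part","c_bar")
a=[cv2.resize(cv2.imread(f"pics/{n}.png"),(400,250)) for n in("p_big","p_hex","p_small","c_bar")]
cv2.imwrite("pics/mos2.png",np.vstack([np.hstack(a[:2]),np.hstack(a[2:])]))
E
```

```text
hit True
set t 16.6 w 18.7 gf 59.8 F [-1.1  0.5  6.6] p [445.1 -85.6  28.4]
off t 17.7 w 36.2 gf 0.0 F [-0.7 -0.7  0.1] p [444.4 -85.4 109.3]
p_big [648.1  95.1] [648.   95.2] [ 54.6  55.2 -81.8] t 18.7
p_hex [653.  281.1] [653.1 281.2] [ 46.8  52.4 -16. ] t 19.6
p_small [650.8 -90.6] [651.  -90.7] [32.4 33.  82.1] t 21.0
c_bar [442.5 -85.3] [440.8 -85.1] [109.3 117.8  79.1] t 22.1
```

View pics/mos2.png

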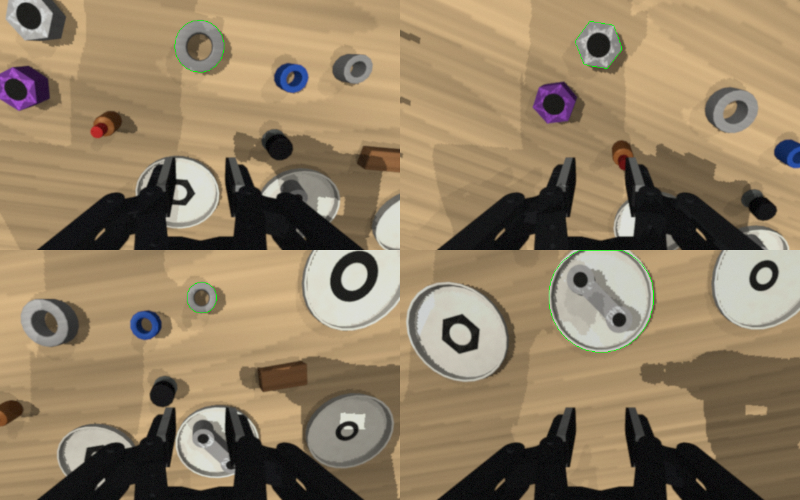

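The bar lies on its silhouette at (600,300), with no black visible around it. The big ring (200,46), grey nut (598,45) and small ring (201,297) are outlined at the right sizes. Now I'll move these three.

```bash
python3 - <<'E'
from pp import *
D=json.load(open("D.json")); L=lambda n:json.load(open(f"p{n}.json"))
P=L("big"); pick(P["rect"],az(P["rect"]),56,20)
if bot.read_state()["grip_width"]>50: place(D["big"],az(D["big"]),56,20)
E
```

```text
hit False
down t 24.4 w 76.6 gf 0.0 F [-0.2  0.3  2.1] p [648.5  95.   21.1]
grip t 24.8 w 54.6 gf 62.6 F [-2.8 -1.5  8.5] p [648.9  95.2  22.1]
up t 25.6 w 54.4 gf 63.8 F [-0.3 -0.1 -3.9] p [647.5  95.2 128.8]
hit True
set t 28.1 w 54.5 gf 64.6 F [-1.1  1.3  6.9] p [ 650.6 -272.2   26.2]
off t 29.2 w 72.4 gf 0.0 F [ 0.3 -0.2 -0.8] p [ 649.7 -271.7  108.9]
```

```bash
python3 - <<'E'
from pp import *
D=json.load(open("D.json")); L=lambda n:json.load(open(f"p{n}.json"))
P=L("small"); pick(P["rect"],az(P["rect"]),34,22)
if bot.read_state()["grip_width"]<28: raise SystemExit("lost")
place(D["small"],az(D["small"]),34,22)
P=L("hex"); pick(P["c"],P["ang"]+60,46,20)
if bot.read_state()["grip_width"]<40: raise SystemExit("lost")
place(D["hex"],D["hex_ang"]+120,46,20)
E
```

```text
hit False
down t 30.9 w 54.0 gf 0.0 F [ 0.1 -0.6  0.3] p [651.5 -91.4  22.7]
grip t 31.2 w 31.6 gf 59.5 F [-0.6 -0.3  6.1] p [651.8 -91.   23.8]
up t 32.0 w 31.8 gf 59.5 F [ 0.4 -0.1 -2.3] p [650.6 -90.6 128.8]
hit True
set t 34.2 w 31.5 gf 60.2 F [-1.1  0.3  5.6] p [ 437.2 -280.2   27.8]
off t 35.3 w 50.0 gf 0.0 F [-0.3 -1.1 -0.1] p [ 436.3 -279.6  109.2]
hit False
down t 38.4 w 66.0 gf 0.0 F [-0.   0.6  0.9] p [653.5 281.1  20.8]
grip t 38.7 w 44.8 gf 63.6 F [-0.8 -1.1  7.7] p [653.8 281.4  21.9]
up t 39.6 w 44.9 gf 62.4 F [-0.2 -0.9 -1.9] p [652.5 280.9 128.6]
hit True
set t 41.8 w 45.3 gf 63.7 F [-2.8 -0.2  9.4] p [439.7  98.2  25.8]
off t 42.8 w 62.1 gf 0.0 F [ 0.6  1.  -0.2] p [438.6  98.  109.4]
```

All four are placed. Now I'll check them with depth masks (tops at 29 mm) from straight above.

```bash
python3 - <<'E'
from pp import *
D=json.load(open("D.json")); im=[]
for n in("hex","bar","small","big"):
    p=np.array(D[n]); A=az(p); bot.move_to([*(p-82.7*ax(A)[:,0]),160],q(A)); bot.dwell(.3)
    c=cam("wrist"); v,u=np.mgrid[:400,:640]; uv=np.c_[u.ravel(),v.ravel()]
    w=depthpt(c,uv); m=((abs(w[:,2]-29)<6)&(np.hypot(*(w[:,:2]-p).T)<55)&(c["depth"].ravel()>0)).reshape(400,640)
    k=max(cv2.findContours(m.astype(np.uint8),cv2.RETR_EXTERNAL,cv2.CHAIN_APPROX_NONE)[0],key=cv2.contourArea)
    o=plane(c,k[:,0],29)[:,:2]-p; (x,y),s,a=cv2.minAreaRect(o.astype(np.float32)); zs=w[m.ravel(),2]
    M=cv2.moments(o.astype(np.float32))
    print(n,"offset rect",np.round([x,y],1),"cent",np.round([M["m10"]/M["m00"],M["m01"]/M["m00"]],1),"size",np.round(s,1),"ang",round(a,1),"z",np.percentile(zs,[5,50,95]).round(1),D.get(n+"_ang"))
    cx,cy=k[:,0].mean(0).astype(int); y0=max(cy-90,0); x0=cx-120
    cv2.drawContours(c["image"],[k],-1,(0,255,0),1) if 0 else None
    im.append(cv2.resize(c["image"][y0:y0+180,x0:x0+240],(400,300),interpolation=cv2.INTER_CUBIC))
cv2.imwrite("pics/check.png",np.vstack([np.hstack(im[:2]),np.hstack(im[2:])])); st("")
E
```

```text
hex offset rect [0.3 0.2] cent [ 0.4 -0. ] size [45.4 52.3] ang 3.7 z [27.4 28.5 29.7] -86.42814683914185
bar offset rect [1.  0.4] cent [0.9 0.3] size [89.2 29.7] ang 35.0 z [27.3 28.5 29.7] 34.68149948120117
small offset rect [-0.1  0.6] cent [-0.1  0.5] size [32.6 32.1] ang 57.4 z [26.7 28.2 29.4] None
big offset rect [0.1 0.2] cent [-0.   0.4] size [54.4 54.2] ang 22.3 z [26.9 28.3 29.6] 67.25245666503906
 t 46.9 w 61.8 gf 0.0 F [0.3 0.8 0.8] p [ 573.5 -240.3  160.4]
```

View pics/check.png

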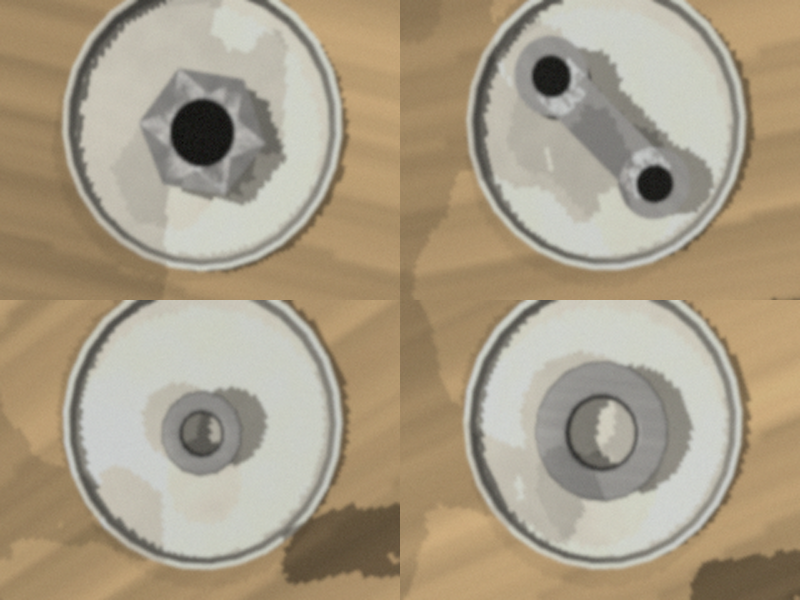

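All four lie flat in their own dishes, centred within about 1 mm, with the bar within 0.5° of its silhouette. The robot is clear, so I'm handing in.

```bash
python3 -c "
from rig import bot
print(bot.finish_job())"
```

```text
the job is handed in; nothing more can be done
None
```

The job is handed in: my last check showed all four parts flat in their own dishes, within about 1 mm of centre, with the bar within 0.5° of its silhouette, at about 47 s of the 109 s allowed.

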